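# Set and lock the float gas, then hold the index plunger out

### The arm

A 6-joint arm with a two-finger parallel gripper is mounted at the origin on a cart in front of the work surface, level with it; the furniture and walls round the work are solid. World frame = base frame: x ahead of the robot, y to its left, z up, the work surface at z = 0. Lengths are in mm, angles in rad, forces in N, time in s.
With the tool pointing down it reaches from about 350 to 775 mm from the base axis. Payload 7.3 kg.
Tool frame: the origin (TCP) lies midway between the tips of the shut fingers; the grasp point (between the pads) lies 19 mm behind it; x points along the fingers, z is the direction in which the jaws open and shut, and the axes are right-handed (so a half turn about x gives the same grasp; the last joint's range is limited). The gripper opens to 92 mm and grips with 3 to 60 N. Pads are 19 mm wide; open, the fingers measure 130 mm over their backs; the gripper's body (75 mm by 190 mm) begins 47 mm behind the grasp point.
Start: joints at [1.167, 0.342, 1.524, -0, 1.275, -0.146], TCP at [133.835, 507.674, 226.741] pointing down, gripper open.
Joint ranges: [-2.53, 2.53], [-0.77, 2.02], [0.04, 2.7], [-1, 4.14], [0.28, 2.66], [-3.11, 3.11]. Speed limits (rad/s): [2.57, 2.57, 3.14, 3.14, 3.14, 3.14].

### API

Orientations are given as [roll, pitch, yaw] about the fixed x, y, z axes, in that order (R = Rz(yaw) Ry(pitch) Rx(roll)).
In Python, from plant import monitor, optics, close_job gives the robot as it stands.
- The arm moves only by the tool send_rows, never from a script. Its argument "commands" is a list that holds one entry, the list of rows, each a list of 5 numbers: the shift along the tool's x, y, z in m, then the turn about the tool's x in degrees, then the finger opening in m, from 0 to 0.0918. A call has 1 to 10 rows; each row shifts and turns the pose as measured when the row begins, along the tool's axes as they then stand; what a row does not reach is not made up. A row lasts 1/12 s, in which the tool goes at most 41.7 mm and 7.16 degrees, less where a joint would pass 70% of its speed; a pose out of reach is approached as far as the arm can. A call with a gripper value outside its range is refused whole. The fingers move at their own pace and stop on an object; the grip force is fixed at half the most. Time passes only in rows, so rows that do not move let the fingers close. It gives the time, the measured TCP pose, the force and the opening at its end, in the units of the state.
- monitor.get_obs(): the state, without advancing time (a new reading comes with each control period).
- optics.capture(name): name is "side" or "top"; returns a dict with "color" (480x640x3 uint8, blue, green, red), "camera_matrix" (3x3 intrinsics, pixels), "k1" (the pictures are not rectified: a ray, as slopes to the right and down, at radius r is drawn at 1 + k1 r^2 times it, then the intrinsics apply), "camera_from_world" (4x4, takes a point from world to camera coordinates). Camera axes: x right, y down, z forward; pixel columns grow to the right and rows downward; lengths in mm; the calibration is good to about 2 mm. A picture is of the moment at which its call begins. There is no depth.
- close_job(): hands the job in, once; it reports no verdict.
The state is a dict: "time": time; "joint_positions": joint angles; "dq": joint speeds; "tau": joint torques, N m; "tool_pos": TCP position; "tcp_rot": TCP orientation; "contact_force": force on the tool from outside, world axes, zero at the start; "moment": the same for the moment, N m; "grip_width": finger opening in mm.
Only numpy, scipy, OpenCV 4.12 (cv2) and the standard library are available. Lean on these libraries where they do the work, as an engineer would, in place of code of your own. Each camera call takes 0.05 s, during which the arm holds its last target.

### The job

Free the index table for turning: first turn the black gas knob until its white pointer points inside the green mark on the block, then slide the red-tabbed lock fork fully home over the dial, without letting the setting move out of the mark. Only then pull the red sprung index plunger straight up, fully back to its stop, and finish with the gripper still holding it there, its pin clear of the seat hole; do not let go. Leave the bottle, the can and the timer where they stand.

Things in the scene. Friction and masses are not known exactly. Their poses are not given: they have to be found in the camera images.
- gas_block: Grey metal gas control block, 90 (x) x 176 (y) x 22 mm high, fixed on the worktop; the origin is the centre of its underside, z up. On it: the black knob (axis 42 mm from the origin towards -y), the green mark and the lock fork in two rails (towards +y). The rails rise to 34 mm above the worktop. Its knob end (-y) faces the robot; it stands left or right of the index head.
- knob_grip (a point): Point on the vertical axis of the black gas knob, 56 mm above the worktop, the height at which to grip it. The knob's grip is an upright bar 12 mm thick, 44 mm long and 30 mm high (37 to 67 mm above the worktop), on a stem and a round black dial of 52 mm diameter (top 27.5 mm above the worktop). The point's x axis lies along the bar and points the way the white pointer does; z is up.
- knob_pointer (a point): Where the white pointer line of the knob points: a point 28 mm out from the knob's axis along the bar, just beyond the rim of the dial, 27 mm above the worktop. White lines mark this half of the bar's top, its end and the dial.
- set_mark (a point): Middle of the green mark (a sector 20 degrees wide, flat on the block beside the dial), taken 28 mm out from the knob's axis and 27 mm above the worktop. The knob is set when the pointer's point lies within 4.7 mm of this point (10 degrees either way).
- gas_knob (a joint): Angle of the gas knob, rad, 0 to 2.3, growing counterclockwise seen from above. It starts at 0 to 0.25; the mark lies 0.55 to 1.5 rad counterclockwise of the start. It turns with light friction (0.05 N m) and stays where it is left.
- lock_slide (a joint): Position of the lock, m: 0 to 0.004 at the start (open), 0.036 fully home with the prongs over the dial, either side of the knob's stem. It slides along the block's -y, towards the knob, with 1.5 N friction, stays where it is left and has a stop at 0.036. The aluminium fork (49 mm wide, top 34 mm above the worktop) runs under the bar and clears it in every position.
- lock_tab (a point): Centre of the lock's upright red tab, 50 mm above the worktop: 30 mm wide along the block's x, 10 mm thick along the block's y (the sliding direction), 34 to 64 mm above the worktop. At the start it is 96 to 100 mm from the knob's axis, 64 mm when home. The point's axes are those of the block.
- index_head: Fixed index head: grey base 130 (x) x 112 (y) x 12 mm, origin at the centre of its underside, z up; round aluminium table (96 mm diameter, top at 30 mm) with a ring of holes; behind it (+x) a blue bracket, 66 mm high, whose arm carries the vertical plunger 20 mm from the origin towards +x. A steel sleeve (19 mm diameter) stands on the arm under the red knob, up to 78 mm. The table does not turn.
- plunger_grip (a point): Centre of the plunger's red knob, an upright cylinder of 28 mm diameter and 30 mm height; 95 mm above the worktop while the pin is seated (knob from 80 to 110 mm). Nothing stands beside the knob.
- plunger_knob: The red plunger knob itself; origin at the centre of its underside, 15 mm below plunger_grip.
- plunger (a joint): Lift of the plunger, m: 0 with the pin seated, 12 mm deep in its hole; 0.022 at the upper stop. It moves straight up against a spring of 4 N at 0 and 10.6 N at 0.022 and snaps back when let go.
- objective_can: Black objective canister, 37 mm diameter, 57 mm high, standing loose on the robot's side of the index head (bystander); origin at its underside.
- drop_bottle: Brown dropper bottle, 32 mm diameter, 76 mm high, standing loose beyond the far (+y) end of the gas block (bystander); origin at its underside.
- timer: Small pale timer, 46 x 52 x 19 mm, lying loose behind the index head (bystander); origin at its underside.

How it is judged:
By the outcome, as a careful person would: the job done as asked, in the order asked, and still so for the second after the job is handed in, while the arm keeps its last pose, push and grip.
It also fails if it takes over 54 s, if anything falls off the work surface, if the arm or the gripper's body presses on something with over 40 N, if the wrist force passes 120 N, or if a joint passes its speed limit or range.

## Working session

There is one attempt and no reset: what is moved stays moved. The work goes in short steps, Python scripts to look and compute and a tool call to move; the robot and the scene stay as the last step left them, time stands still between calls to the robot, and variables do not carry over. Pictures are saved under pics/ and viewed, and the job is handed in when it is done.

Besides the shell and the picture viewer there is one more tool, called after ">>>" as name(argument=value, ...), one argument or row to a line, values as JSON. send_rows: Moves the arm, as the interface text tells. Its arguments: {"type":"object","properties":{"commands":{"type":"array","items":{"type":"array","items":{"type":"array","items":{"type":"number"}}}}},"required":["commands"]}

```bash
ls; mkdir -p pics; cat > h.py <<'E'
import numpy as np, cv2
from plant import monitor, optics
def cap(n,save=None):
    d=optics.capture(n)
    if save: cv2.imwrite('pics/'+save,d['color'])
    return d
def ray(d,u,v):
    K=np.array(d['camera_matrix']);k1=float(d['k1'])
    x=(u-K[0,2])/K[0,0];y=(v-K[1,2])/K[1,1]
    a,b=x,y
    for _ in range(30):
        s=1+k1*(a*a+b*b);a,b=x/s,y/s
    T=np.array(d['camera_from_world']);R=T[:3,:3];t=T[:3,3]
    return -R.T@t, R.T@np.array([a,b,1.])
def onz(d,u,v,z):
    o,r=ray(d,u,v);return o+r*(z-o[2])/r[2]
def proj(d,p):
    K=np.array(d['camera_matrix']);T=np.array(d['camera_from_world']);c=T[:3,:3]@np.array(p)+T[:3,3]
    a,b=c[0]/c[2],c[1]/c[2];s=1+float(d['k1'])*(a*a+b*b)
    return K[0,0]*a*s+K[0,2],K[1,1]*b*s+K[1,2]
E
python3 - <<'E'
from h import *
for n in('side','top'):
    d=cap(n,n+'0.png'); o,r=ray(d,320,240); print(n,o.round(),r.round(2),d['k1'],np.array(d['camera_matrix']).round(0).tolist())
print(monitor.get_obs())
E
```

```text
pics
side [1023.  -68.  715.] [-0.61 -0.18 -0.77] -0.10040938379046768 [[467.0, 0.0, 320.0], [0.0, 467.0, 238.0], [0.0, 0.0, 1.0]]
top [ 347. -238.  918.] [ 0.21  0.01 -0.98] 0.02002214705788231 [[457.0, 0.0, 325.0], [0.0, 457.0, 238.0], [0.0, 0.0, 1.0]]
{'time': 0.1, 'joint_positions': array([ 1.16698469e+00,  3.42656147e-01,  1.52494153e+00, -2.67950231e-05,
        1.27539692e+00, -1.45991021e-01]), 'dq': array([-1.76524901e-03,  5.71878202e-05, -2.23079419e-03,  2.35169410e-04,
        2.09854526e-03, -8.80569903e-04]), 'tau': array([ 1.52786553e-03, -4.32000947e+01, -2.44693029e+01,  7.19767646e-02,
        5.26841905e-02, -3.78176628e-05]), 'tool_pos': array([133.6949808 , 507.30571998, 226.10585776]), 'tcp_rot': array([ 3.01387663,  1.56939414, -1.95632515]), 'contact_force': array([ 0.47158487, -1.3512922 ,  0.04853013]), 'moment': array([-0.02367327, -0.0072362 , -0.06887716]), 'grip_width': 91.78040329959259}
```

View pics/side0.png

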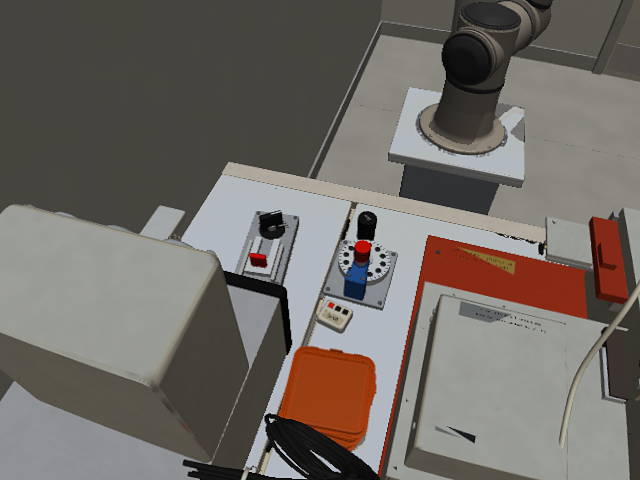

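View pics/top0.png

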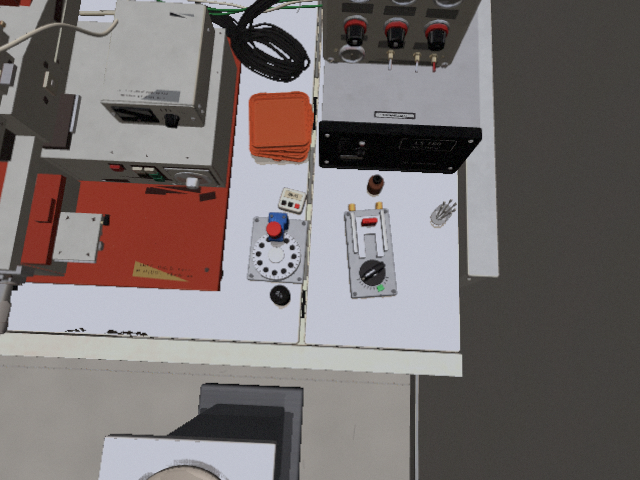

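```bash
python3 - <<'E'
import cv2
a=cv2.imread('pics/top0.png');b=cv2.imread('pics/side0.png')
cv2.imwrite('pics/tc.png',cv2.resize(a[170:310,330:410],None,fx=4,fy=4,interpolation=cv2.INTER_CUBIC))
cv2.imwrite('pics/th.png',cv2.resize(a[180:310,240:320],None,fx=4,fy=4,interpolation=cv2.INTER_CUBIC))
cv2.imwrite('pics/sc.png',cv2.resize(b[195:345,230:410],None,fx=4,fy=4,interpolation=cv2.INTER_CUBIC))
E
```

```text
(no output)
```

View pics/tc.png

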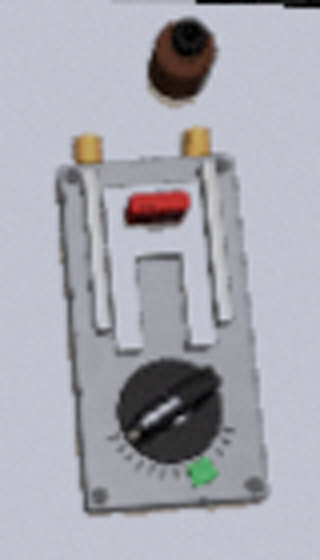

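View pics/th.png

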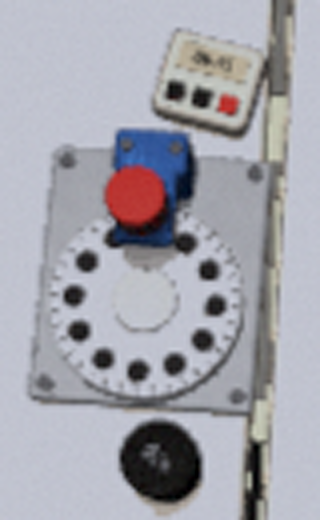

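View pics/sc.png

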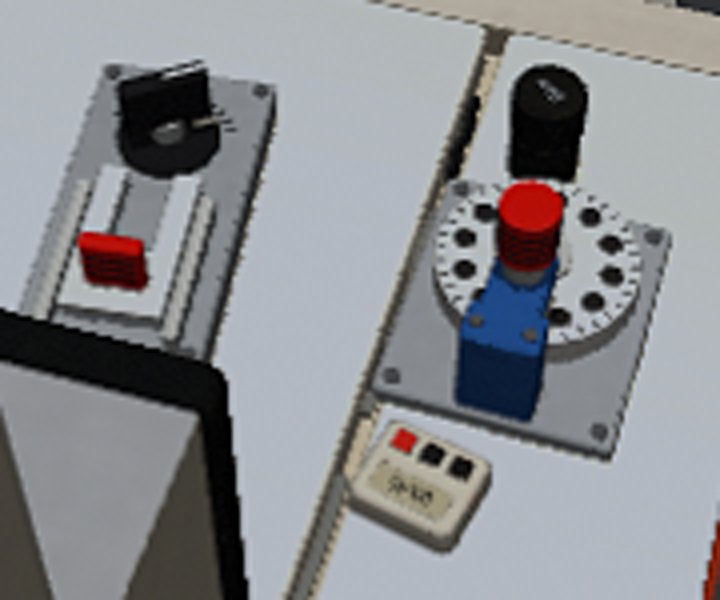

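```bash
python3 - <<'E'
from h import *
t=cap('top');s=cap('side')
def m(d,lo,hi,roi):
    h=cv2.cvtColor(d['color'],cv2.COLOR_BGR2HSV); k=np.zeros(h.shape[:2],np.uint8)
    x0,x1,y0,y1=roi
    k[y0:y1,x0:x1]=cv2.inRange(h,lo,hi)[y0:y1,x0:x1]; return k
def red(d,roi): return m(d,(0,150,60),(8,255,255),roi)|m(d,(172,150,60),(180,255,255),roi)
def info(n,k):
    c=max(cv2.findContours(k,0,2)[0],key=cv2.contourArea);M=cv2.moments(c);u=(M['m10']/M['m00'],M['m01']/M['m00'])
    print(n,np.round(u,1),cv2.contourArea(c),cv2.minAreaRect(c));return u
def tri(a,b):
    o1,r1=ray(t,*a);o2,r2=ray(s,*b)
    A=np.c_[r1,-r2];k=np.linalg.lstsq(A,o2-o1,rcond=None)[0];p,q=o1+k[0]*r1,o2+k[1]*r2
    return (p+q)/2,np.linalg.norm(p-q)
g=info('green',m(t,(45,80,60),(80,255,255),(330,420,250,310)));print(onz(t,*g,22).round(1))
a=info('tabT',red(t,(350,390,205,240)));b=info('tabS',red(s,(240,280,240,280)));print('tab tri',tri(a,b),onz(t,*a,50),onz(t,*a,58))
a=info('plT',red(t,(255,290,215,245)));b=info('plS',red(s,(345,380,230,270)));print('pl tri',tri(a,b),onz(t,*a,110), onz(t,*a,95),onz(s,*b,95))
for n,c,z in [('bolts',[(72,175),(226,163),(99,495),(254,485)],22)]:
    P=[onz(t,330+u/4-.4,170+v/4-.4,z) for u,v in c]; P=np.array(P);print(P.round(1).tolist(),P.mean(0)); 
    print(np.linalg.norm(P[0]-P[1]),np.linalg.norm(P[0]-P[2]),np.degrees(np.arctan2(*(P[0]-P[2])[1::-1])),np.degrees(np.arctan2(*(P[1]-P[3])[1::-1])))
P=np.array([onz(t,240+u/4-.4,180+v/4-.4,12) for u,v in [(67,160),(255,174),(44,383),(238,397)]]);print('head',P.round(1).tolist(),P.mean(0))
print('can top',onz(t,240+165/4,180+455/4,57),'bottle',onz(t,330+188/4,170+38/4,76))
# knob pointer tip at dial, bar
print('dial centre', onz(t,330+169/4-.4,170+410/4-.4,27.5))
E
```

```text
green [380.  287.5] 23.0 ((379.9000549316406, 287.300048828125), (5.81377649307251, 5.81377649307251), 63.43495178222656)
[ 446.3 -346.7   22. ]
tabT [368.8 220.7] 51.5 ((368.97027587890625, 220.70297241210938), (4.5771708488464355, 14.328536033630371), 84.2894058227539)
tabS [257.9 257. ] 84.0 ((257.5, 259.4999694824219), (18.384777069091797, 11.879395484924316), 8.130102157592773)
tab tri (array([ 570.75791923, -317.39526281,   57.8291572 ]), np.float64(1.18222461686756)) [ 572.99227264 -318.69458554   50.        ] [ 570.9059128  -317.94696114   58.        ]
plT [273.5 228.8] 152.0 ((273.5, 229.0), (14.0, 13.0), 90.0)
plS [362.4 247.1] 164.0 ((362.5, 247.0), (14.849241256713867, 14.849241256713867), 45.0)
pl tri (array([ 534.51205756, -139.53123338,  106.27439443]), np.float64(1.4303196830986091)) [ 533.7968812  -140.67969118  110.        ] [ 537.27149739 -138.87967185   95.        ] [ 525.25704686 -140.1491101    95.        ]
[[593.5, -277.9, 22.0], [603.6, -355.8, 22.0], [432.5, -296.9, 22.0], [441.0, -372.5, 22.0]] [ 517.65810052 -325.77601173   22.        ]
78.59318391945752 162.18478100433848 6.734956727461443 5.847287512039507
head [[574.0, -92.6, 12.0], [571.3, -188.9, 12.0], [459.4, -90.2, 12.0], [457.0, -186.9, 12.0]] [ 515.4340271  -139.65130057   12.        ]
can top [ 421.92158694 -157.65638615   57.        ] bottle [ 649.2721164  -329.91131291   76.        ]
dial centre [ 475.10604614 -329.47470915   27.5       ]
```

```bash
cat >> h.py <<'E'
from scipy.spatial.transform import Rotation as Ro
def st():
    o=monitor.get_obs(); R=Ro.from_euler('xyz',o['tcp_rot']).as_matrix(); return o,R
def rep(target=None,jaw=None):
    o,R=st(); p=np.array(o['tool_pos'])
    print('t',round(o['time'],2),'p',p.round(1),'F',np.round(o['contact_force'],1),'w',round(o['grip_width'],1),'q',np.round(o['joint_positions'],2))
    ja=np.degrees(np.arctan2(R[1,2],R[0,2])); print('R',R.round(3).tolist(),'jaw deg',round(ja,2))
    if target is not None: print('shift tool mm',(R.T@(np.array(target)-p)).round(1))
    if jaw is not None:
        d=(jaw-ja+90)%180-90; print('need world ccw',round(d,2),'-> turn about tool x',round(-d,2))
E
python3 - <<'E'
from h import *
rep()
t=cap('top');s=cap('side')
print('left thing',onz(t,5,300,0),onz(t,5,300,100),'left red',onz(t,60,200,50), onz(t,0,330,0),onz(t,40,270,20))
print('supply front base/top', onz(t,400,172,0), [onz(t,330+ (460-330)*0,172,0)])
# box front: edge top/bottom at (320,125),(480,130) top; 
for z in (60,100,130,150):print(z,onz(t,400,127,z),onz(s,285,290,z))
print('front edge',onz(t,400,345,0))
f=lambda u,v,z:onz(t,330+u/4-.4,170+v/4-.4,z)
ax=np.array([475.5,-330])
for (a,b,z) in [((215,380),(140,430),67),]:
    d=f(*b,z)-f(*a,z);print(f(*a,z),f(*b,z),np.degrees(np.arctan2(d[1],d[0]))%360,np.linalg.norm(d))
d=f(135,437,27.5)[:2]-ax;print('tip',d,np.degrees(np.arctan2(d[1],d[0]))%360)
cv2.imwrite('pics/k.png',cv2.resize(t['color'][250:300,345:405],None,fx=10,fy=10,interpolation=cv2.INTER_CUBIC))
cv2.imwrite('pics/ks.png',cv2.resize(s['color'][200:250,245:305],None,fx=10,fy=10,interpolation=cv2.INTER_CUBIC))
E
```

```text
t 0.2 p [133.7 507.5 226.3] F [-0.6 -0.  -0.2] w 91.7 q [ 1.17  0.34  1.52  0.    1.28 -0.15]
R [[-0.0, -0.967, 0.255], [-0.001, 0.255, 0.967], [-1.0, 0.0, -0.001]] jaw deg 75.23
left thing [390.13056565 388.40581275   0.        ] [385.39800183 320.19083447 100.        ] left red [585.22630384 286.69546851  50.        ] [332.41928282 386.48597568   0.        ] [449.92482968 319.26568892  20.        ]
supply front base/top [ 695.67386814 -386.58926765    0.        ] [array([ 688.45395541, -238.30256782,    0.        ])]
60 [ 769.04212238 -375.58543836   60.        ] [ 624.11487163 -247.00148543   60.        ]
100 [ 749.34568038 -369.15056079  100.        ] [ 648.50039533 -236.08328242  100.        ]
130 [ 734.57334889 -364.32440261  130.        ] [ 666.78953811 -227.89463016  130.        ]
150 [ 724.72512789 -361.10696383  150.        ] [ 678.98229996 -222.43552865  150.        ]
front edge [ 338.36463251 -390.75577551    0.        ]
[ 484.64651406 -346.66349371   67.        ] [ 459.34920125 -312.08347706   67.        ] 126.1876618692739 42.8454383333506
tip [-14.47199719  16.8040464 ] 130.73572095779554
```

View pics/k.png

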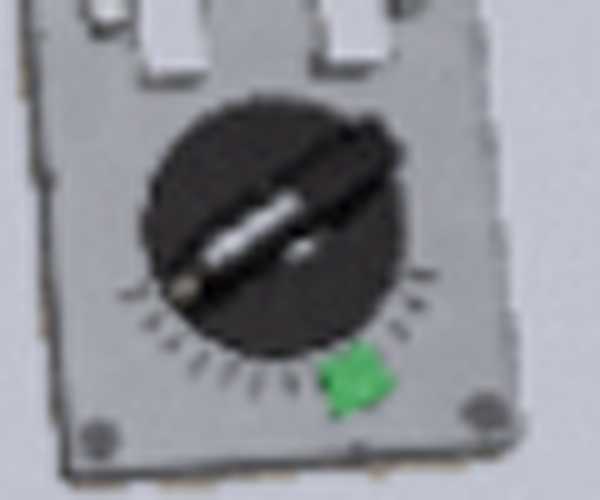

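View pics/ks.png

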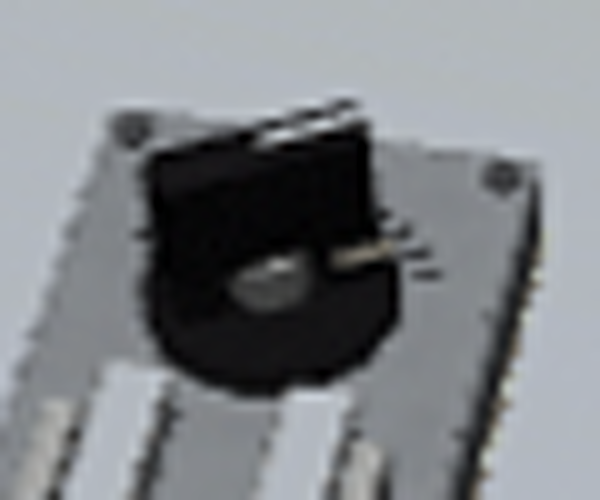

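>>> send_rows(
  commands=[
    [[-0.005,-0.03,-0.016,0,0.09],[-0.005,-0.03,-0.016,0,0.09],[-0.005,-0.03,-0.016,0,0.09],[-0.005,-0.03,-0.016,0,0.09],[-0.005,-0.03,-0.016,0,0.09],[-0.005,-0.03,-0.016,0,0.09],[0,-0.03,-0.018,0,0.09],[0,-0.03,-0.018,0,0.09]],
  ],
)

```text
time: 0.97
tool_pos: [335.4, 315.6, 256.6]
tcp_rot: [1.463, 1.57, 2.789]
contact_force: [0.4, -0.2, -0.5]
grip_width: 90.1
```

```bash
python3 - <<'E'
from h import *
rep((440,60,240))
rep((475.5,-330,140),38)
E
```

```text
t 0.97 p [335.4 315.6 256.6] F [ 0.4 -0.2 -0.5] w 90.1 q [ 0.59  0.2   1.64  0.    1.31 -0.74]
R [[-0.001, -0.97, 0.243], [0.0, 0.243, 0.97], [-1.0, 0.001, 0.0]] jaw deg 75.95
shift tool mm [  16.4 -163.5 -222.6]
t 0.97 p [335.4 315.6 256.6] F [ 0.4 -0.2 -0.5] w 90.1 q [ 0.59  0.2   1.64  0.    1.31 -0.74]
R [[-0.001, -0.97, 0.243], [0.0, 0.243, 0.97], [-1.0, 0.001, 0.0]] jaw deg 75.95
shift tool mm [ 116.2 -292.7 -592.3]
need world ccw -37.95 -> turn about tool x 37.95
```

>>> send_rows(
  commands=[
    [[0.002,-0.0225,-0.03,0,0.07],[0.002,-0.0225,-0.03,0,0.07],[0.002,-0.0225,-0.03,0,0.07],[0.002,-0.0225,-0.03,0,0.07],[0.002,-0.0225,-0.03,0,0.07],[0.002,-0.0225,-0.03,0,0.07],[0.002,-0.0225,-0.03,0,0.07],[0,-0.013,-0.037,0,0.07],[0,-0.013,-0.037,0,0.07],[0,-0.013,-0.037,0,0.07]],
  ],
)

```text
time: 1.8
tool_pos: [455.0, -60.2, 242.4]
tcp_rot: [-0.836, 1.565, 0.491]
contact_force: [1.2, 0.5, -0.5]
grip_width: 70.4
```

>>> send_rows(
  commands=[
    [[0,-0.013,-0.037,0,0.07],[0,-0.013,-0.037,0,0.07],[0,-0.013,-0.037,0,0.07],[0,-0.013,-0.037,0,0.07],[0,-0.013,-0.037,0,0.07],[0,-0.013,-0.037,0,0.07]],
  ],
)

```text
time: 2.3
tool_pos: [475.3, -307.1, 242.1]
tcp_rot: [-0.91, 1.564, 0.416]
contact_force: [1.7, -0.4, 0.7]
grip_width: 70.4
```

```bash
python3 - <<'E'
from h import *
rep((475.5,-330,140),38)
s=cap('side');t=cap('top','t1.png')
f=lambda u,v,z:onz(s,245+u/10-.45,200+v/10-.45,z)
a,b=f(255,140,67),f(358,112,67);d=b-a;print(a,b,np.degrees(np.arctan2(d[1],d[0])),np.hypot(*d[:2]))
f=lambda u,v,z:onz(t,345+u/10-.45,250+v/10-.45,z)
a,b=f(297,198,67),f(208,257,67);d=b-a;print(a,b,np.degrees(np.arctan2(d[1],d[0])),np.hypot(*d[:2]))
a,b=f(375,150,67),f(185,255,67);d=b-a;print(a,b,np.degrees(np.arctan2(d[1],d[0])),np.hypot(*d[:2]))
E
```

```text
t 2.3 p [ 475.3 -307.1  242.1] F [ 1.7 -0.4  0.7] w 70.4 q [-0.71  0.4   1.39  0.01  1.35 -2.04]
R [[0.007, -0.97, 0.243], [0.003, 0.243, 0.97], [-1.0, -0.006, 0.004]] jaw deg 75.96
shift tool mm [102.1  -5.2 -22.7]
need world ccw -37.96 -> turn about tool x 37.96
[ 473.62310665 -329.38507831   67.        ] [ 461.19516508 -313.14697026   67.        ] 127.42887165537805 20.448224492357568
[ 474.81940169 -329.77107601   67.        ] [ 462.89245852 -313.3885787    67.        ] 126.05572709616366 20.2642096161198
[ 484.6242634  -344.21805361   67.        ] [ 463.06293655 -309.076539     67.        ] 121.53149388328258 41.22883535090259
```

>>> send_rows(
  commands=[
    [[0.02,-0.0026,-0.0114,0,0.05],[0.02,-0.0026,-0.0114,0,0.05],[0.01,0,0,6.5,0.05],[0.01,0,0,6.5,0.05],[0.01,0,0,6.5,0.05],[0.01,0,0,6.5,0.05],[0,0,0,6.5,0.05],[0,0,0,6.5,0.05],[0,0,0,0,0.05]],
  ],
)

```text
time: 3.15
tool_pos: [474.1, -332.7, 155.5]
tcp_rot: [0.33, 1.564, 0.934]
contact_force: [0.3, 0.4, 1.2]
grip_width: 50.0
```

```bash
python3 - <<'E'
from h import *
rep((475.2,-330,38),37)
E
```

```text
t 3.15 p [ 474.1 -332.7  155.5] F [0.3 0.4 1.2] w 50.0 q [-0.75  0.5   1.48  0.01  1.16 -1.36]
R [[0.004, -0.568, 0.823], [0.005, 0.823, 0.568], [-1.0, 0.002, 0.006]] jaw deg 34.64
shift tool mm [117.5   1.3   1.7]
need world ccw 2.36 -> turn about tool x -2.36
```

>>> send_rows(
  commands=[
    [[0.03,0.001,0.001,-2.3,0.05],[0.03,0,0.0005,0,0.05],[0.03,0,0,0,0.05],[0.015,0,0,0,0.05],[0.005,0,0,0,0.05],[0,0,0,0,0.05]],
  ],
)

```text
time: 3.65
tool_pos: [477.7, -329.1, 44.5]
tcp_rot: [-0.546, 1.562, 0.124]
contact_force: [-0.3, -0.2, -0.5]
grip_width: 50.2
```

```bash
python3 - <<'E'
from h import *
rep((475.2,-330,38),37)
t=cap('top');s=cap('side')
cv2.imwrite('pics/a1.png',np.hstack([cv2.resize(t['color'][220:310,330:420],(400,400)),cv2.resize(s['color'][170:260,220:310],(400,400))]))
E
```

```text
t 3.65 p [ 477.7 -329.1   44.5] F [-0.3 -0.2 -0.5] w 50.2 q [-0.74  0.63  1.59  0.01  0.91 -1.41]
R [[0.009, -0.621, 0.784], [0.001, 0.784, 0.621], [-1.0, -0.005, 0.008]] jaw deg 38.36
shift tool mm [ 6.5  0.8 -2.6]
need world ccw -1.36 -> turn about tool x 1.36
```

View pics/a1.png

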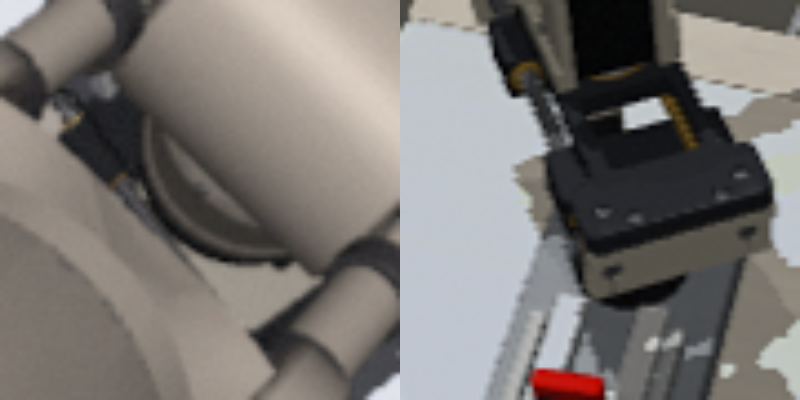

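>>> send_rows(
  commands=[
    [[0.006,0.0005,-0.0025,1,0.05],[0,0,0,0,0.03],[0,0,0,0,0.02],[0,0,0,0,0.018],[0,0,0,0,0.016]],
  ],
)

```text
time: 4.17
tool_pos: [478.4, -333.3, 44.8]
tcp_rot: [-1.029, 1.551, -0.378]
contact_force: [1.1, 0.6, 0.7]
grip_width: 28.0
```

```bash
python3 - <<'E'
from h import *
rep((475.2,-330,38),37)
E
```

```text
t 4.17 p [ 478.4 -333.3   44.8] F [1.1 0.6 0.7] w 28.0 q [-0.74  0.63  1.59  0.01  0.9  -1.4 ]
R [[0.018, -0.606, 0.795], [-0.007, 0.795, 0.606], [-1.0, -0.017, 0.01]] jaw deg 37.3
shift tool mm [ 6.7  4.7 -0.6]
need world ccw -0.3 -> turn about tool x 0.3
```

```bash
python3 - <<'E'
from h import *
for i in range(4):
    o,R=st(); print(np.round(o['tool_pos'],2),R[:,0].round(4),o['grip_width'],np.round(o['contact_force'],1),np.round(o['joint_positions'],4)); s=cap('side')
cv2.imwrite('pics/a2.png',cv2.resize(s['color'][170:260,220:310],(600,600)))
E
```

```text
[ 478.38 -333.34   44.76] [ 0.0181 -0.0072 -0.9998] 27.979682017680734 [1.1 0.6 0.7] [-0.7438  0.6329  1.5935  0.0089  0.8971 -1.4002]
[ 478.43 -333.37   44.81] [ 0.0182 -0.0073 -0.9998] 24.07339675241551 [-0.6  0.   0.3] [-0.7438  0.6328  1.5934  0.0089  0.8971 -1.4002]
[ 478.35 -333.26   44.62] [ 0.0179 -0.007  -0.9998] 20.496186179154854 [-0.1  0.3 -0.1] [-0.7437  0.6331  1.5936  0.0089  0.897  -1.4002]
[ 478.24 -333.16   44.45] [ 0.0176 -0.0068 -0.9998] 17.61322437847039 [1.  0.5 0.4] [-0.7437  0.6333  1.5938  0.0089  0.897  -1.4002]
```

View pics/a2.png

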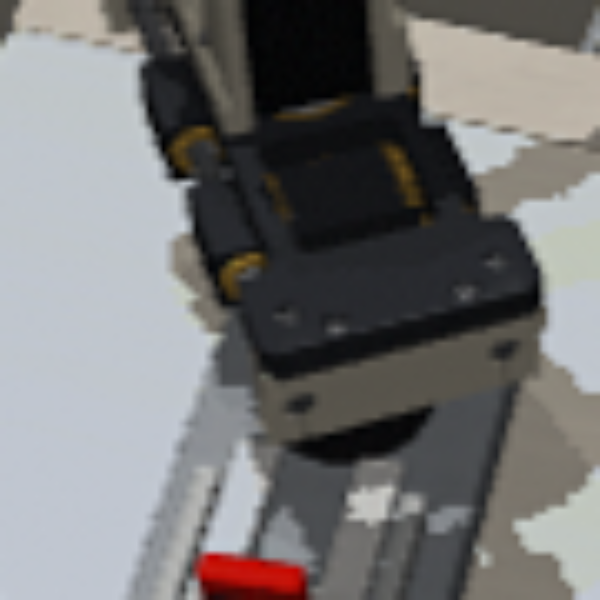

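>>> send_rows(
  commands=[
    [[0,0.002,0,0,0.03],[0,0.002,0,0,0.03]],
  ],
)

```text
time: 4.53
tool_pos: [475.8, -329.9, 44.2]
tcp_rot: [-1.016, 1.552, -0.365]
contact_force: [-0.7, 0.9, -0.5]
grip_width: 25.9
```

```bash
python3 - <<'E'
from h import *
rep((475.2,-330,40),37)
E
```

```text
t 4.53 p [ 475.8 -329.9   44.2] F [-0.7  0.9 -0.5] w 25.9 q [-0.74  0.63  1.61  0.01  0.89 -1.4 ]
R [[0.018, -0.606, 0.795], [-0.007, 0.795, 0.606], [-1.0, -0.016, 0.01]] jaw deg 37.3
shift tool mm [ 4.2  0.3 -0.5]
need world ccw -0.3 -> turn about tool x 0.3
```

>>> send_rows(
  commands=[
    [[0.004,0,0,0,0.03],[0,0,0,0,0.03]],
  ],
)

```text
time: 4.7
tool_pos: [475.5, -329.4, 39.9]
tcp_rot: [-1.006, 1.552, -0.355]
contact_force: [0.0, 1.5, -0.3]
grip_width: 29.9
```

```bash
python3 - <<'E'
from h import *
rep((475.2,-330,40),37)
E
```

```text
t 4.7 p [ 475.5 -329.4   39.9] F [ 0.   1.5 -0.3] w 29.9 q [-0.74  0.63  1.61  0.01  0.88 -1.4 ]
R [[0.017, -0.606, 0.795], [-0.006, 0.795, 0.606], [-1.0, -0.016, 0.01]] jaw deg 37.31
shift tool mm [-0.1 -0.3 -0.6]
need world ccw -0.31 -> turn about tool x 0.31
```

>>> send_rows(
  commands=[
    [[0,0,-0.0005,0,0.008],[0,0,0,0,0.008],[0,0,0,0,0.008],[0,0,0,0,0.008],[0,0,0,0,0.008]],
  ],
)

```text
time: 5.12
tool_pos: [475.4, -329.1, 39.4]
tcp_rot: [-0.96, 1.553, -0.308]
contact_force: [-0.2, -0.3, -0.4]
grip_width: 12.0
```

```bash
python3 - <<'E'
from h import *
rep((475.2,-330,40),37)
E
```

```text
t 5.12 p [ 475.4 -329.1   39.4] F [-0.2 -0.3 -0.4] w 12.0 q [-0.74  0.63  1.61  0.01  0.88 -1.4 ]
R [[0.017, -0.606, 0.795], [-0.005, 0.795, 0.606], [-1.0, -0.015, 0.01]] jaw deg 37.33
shift tool mm [-0.6 -0.6 -0.7]
need world ccw -0.33 -> turn about tool x 0.33
```

>>> send_rows(
  commands=[
    [[0,0,0,-5,0.008],[0,0,0,-5,0.008],[0,0,0,-5,0.008],[0,0,0,-5,0.008],[0,0,0,-5,0.008]],
  ],
)

```text
time: 5.53
tool_pos: [475.2, -329.3, 39.4]
tcp_rot: [-1.46, 1.553, -0.355]
contact_force: [0.6, 0.8, -0.4]
grip_width: 11.5
```

```bash
python3 - <<'E'
from h import *
rep((475.2,-330,40),119.8)
print(st()[0]['moment'])
E
```

```text
t 5.53 p [ 475.2 -329.3   39.4] F [ 0.6  0.8 -0.4] w 11.5 q [-0.74  0.63  1.61  0.01  0.88 -1.85]
R [[0.016, -0.893, 0.449], [-0.006, 0.449, 0.894], [-1.0, -0.017, 0.002]] jaw deg 63.32
shift tool mm [-0.6 -0.4 -0.6]
need world ccw 56.48 -> turn about tool x -56.48
[ 0.07778028  0.02839985 -0.06314444]
```

>>> send_rows(
  commands=[
    [[0,0,0,-5,0.008],[0,0,0,-5,0.008],[0,0,0,-5,0.008],[0,0,0,-5,0.008],[0,0,0,-5,0.008],[0,0,0,-5,0.008],[0,0,0,-5,0.008],[0,0,0,-5,0.008],[0,0,0,-5,0.008]],
  ],
)

```text
time: 6.28
tool_pos: [475.1, -329.7, 39.4]
tcp_rot: [-2.199, 1.554, -0.27]
contact_force: [1.4, -0.4, -0.4]
grip_width: 11.9
```

```bash
python3 - <<'E'
from h import *
rep((475.2,-330,40),119.8)
print(st()[0]['moment'])
E
```

```text
t 6.28 p [ 475.1 -329.7   39.4] F [ 1.4 -0.4 -0.4] w 11.9 q [-0.74  0.63  1.61  0.01  0.88 -2.68]
R [[0.016, -0.937, -0.35], [-0.005, -0.35, 0.937], [-1.0, -0.014, -0.01]] jaw deg 110.48
shift tool mm [-0.6 -0.  -0.3]
need world ccw 9.32 -> turn about tool x -9.32
[ 0.59183527  0.00948735 -0.09662609]
```

>>> send_rows(
  commands=[
    [[0,0,0,-4.5,0.008],[0,0,0,-4.5,0.008],[0,0,0,0,0.008]],
  ],
)

```text
time: 6.53
tool_pos: [475.1, -329.8, 39.4]
tcp_rot: [-2.311, 1.554, -0.215]
contact_force: [1.4, -0.3, -0.2]
grip_width: 12.0
```

```bash
python3 - <<'E'
from h import *
rep((475.2,-330,40),119.8)
E
```

```text
t 6.53 p [ 475.1 -329.8   39.4] F [ 1.4 -0.3 -0.2] w 12.0 q [-0.74  0.64  1.61  0.01  0.88 -2.85]
R [[0.016, -0.865, -0.501], [-0.004, -0.501, 0.865], [-1.0, -0.012, -0.011]] jaw deg 120.08
shift tool mm [-0.6 -0.  -0.2]
need world ccw -0.28 -> turn about tool x 0.28
```

Now open, retreat upward, and move aside to view the setting.

>>> send_rows(
  commands=[
    [[0,0,0,0,0.04],[0,0,0,0,0.04],[0,0,0,0,0.04],[-0.02,0,0,0,0.04],[-0.03,0,0,0,0.04],[-0.03,0,0,0,0.04],[-0.03,0,0,5,0.05],[0,0,0.035,5,0.05],[0,0,0.035,5,0.05],[0,0,0.035,5,0.05]],
  ],
)

```text
time: 7.37
tool_pos: [439.2, -234.9, 153.2]
tcp_rot: [-2.157, 1.55, -0.444]
contact_force: [0.1, 0.0, -0.4]
grip_width: 50.2
```

```bash
python3 - <<'E'
from h import *
rep((574,-318.7,120),96.3)
t=cap('top','t2.png');s=cap('side','s2.png')
cv2.imwrite('pics/a3.png',np.hstack([cv2.resize(t['color'][205:305,330:410],(400,500)),cv2.resize(s['color'][195:295,230:310],(400,500))]))
E
```

```text
t 7.37 p [ 439.2 -234.9  153.2] F [ 0.1  0.  -0.4] w 50.2 q [-0.65  0.36  1.72  0.    1.04 -2.36]
R [[0.019, -0.99, -0.141], [-0.009, -0.141, 0.99], [-1.0, -0.017, -0.011]] jaw deg 98.12
shift tool mm [  36.5 -121.  -101.6]
need world ccw -1.82 -> turn about tool x 1.82
```

View pics/a3.png

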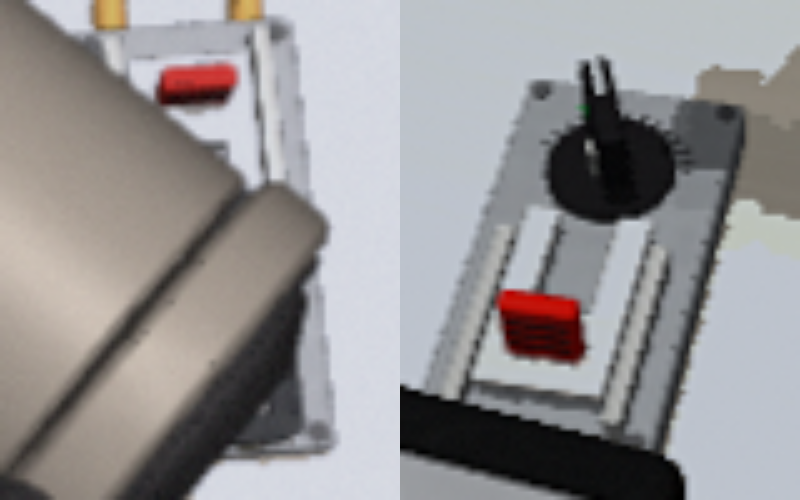

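>>> send_rows(
  commands=[
    [[-0.01,0,0.037,0,0.05],[-0.01,0,0.037,0,0.05],[-0.01,0,0.037,0,0.05],[0,0,0.037,0,0.05]],
  ],
)

```text
time: 7.8
tool_pos: [416.7, -86.8, 182.0]
tcp_rot: [-2.16, 1.552, -0.449]
contact_force: [1.6, 0.6, -0.1]
grip_width: 50.0
```

```bash
python3 - <<'E'
from h import *
rep((574,-318.7,120),96.3)
t=cap('top','t3.png');s=cap('side','s3.png')
cv2.imwrite('pics/a4.png',np.hstack([cv2.resize(t['color'][205:305,330:410],(400,500),interpolation=2),cv2.resize(s['color'][205:245,250:302],(400,308),interpolation=2).copy() if 0 else cv2.resize(s['color'][200:250,250:290],(400,500),interpolation=2)]))
E
```

```text
t 7.8 p [416.7 -86.8 182. ] F [ 1.6  0.6 -0.1] w 50.0 q [-0.38  0.2   1.86 -0.    1.06 -2.09]
R [[0.017, -0.99, -0.139], [-0.008, -0.139, 0.99], [-1.0, -0.016, -0.011]] jaw deg 98.01
shift tool mm [  66.6 -122.4 -250.8]
need world ccw -1.71 -> turn about tool x 1.71
```

View pics/a4.png

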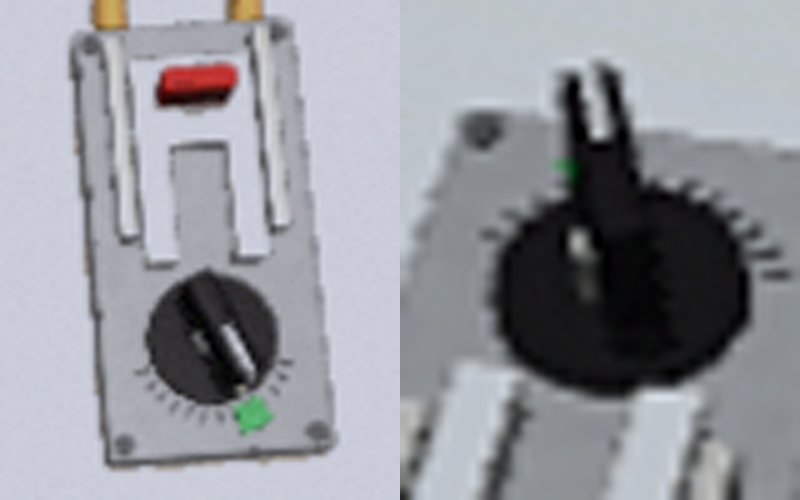

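```bash
python3 - <<'E'
from h import *
t=cap('top')
f=lambda u,v,z:onz(t,330+u/5-.4,205+v/5-.4,z)
A=lambda d:np.degrees(np.arctan2(d[1],d[0]))%360
a,b=f(223,325,67),f(252,376,67);print('stripe',a,b,A(b-a))
h=cv2.cvtColor(t['color'],cv2.COLOR_BGR2HSV)
def meas(mask,z):
    v,u=np.nonzero(mask);return np.array([onz(t,x,y,z) for x,y in zip(u,v)])
m=np.zeros((480,640),bool);m[270:300,360:400]=True
g=meas(m&(h[...,1]>100)&(abs(h[...,0].astype(int)-65)<20),22);
ax=np.array([475.2,-330,0])
print('green',g.mean(0),A(g.mean(0)-ax),len(g),np.hypot(*(g.mean(0)-ax)[:2]))
c=cv2.resize(t['color'][265:300,355:395],None,fx=15,fy=15,interpolation=2);cv2.imwrite('pics/a5.png',c)
tip=f(242,392,27.5);print('tip',tip,A(tip-ax))
# dial centre from dark mask
d=np.zeros((480,640),np.uint8);d[255:290,355:390]=(h[...,2]<75)[255:290,355:390]*255
cn=max(cv2.findContours(d,0,2)[0],key=cv2.contourArea);e=cv2.fitEllipse(cn);print(e,f((e[0][0]-330+.4)*5,(e[0][1]-205+.4)*5,27.5))
E
```

```text
stripe [ 474.34201307 -329.68845767   67.        ] [ 455.66188621 -340.96421405   67.        ] 211.1161517345738
green [ 446.83439096 -345.92062037   22.        ] 209.30396765410967 29 32.52804834021042
tip [ 454.27089957 -341.99350138   27.5       ] 209.8150310973597
((371.63189697265625, 272.2889404296875), (24.38056182861328, 24.881567001342773), 43.7546501159668) [ 474.71257757 -329.05647879   27.5       ]
```

View pics/a5.png

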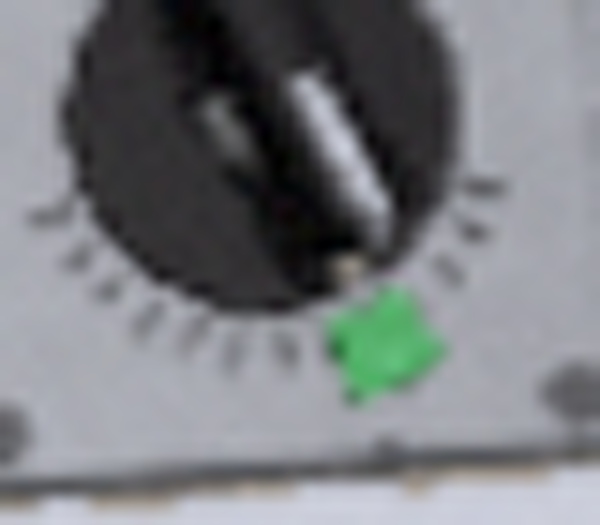

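>>> send_rows(
  commands=[
    [[0,-0.0174,-0.0358,0,0.06],[0,-0.0174,-0.0358,0,0.06],[0,-0.0174,-0.0358,0,0.06],[0,-0.0174,-0.0358,0,0.06],[0,-0.0174,-0.0358,0,0.06],[0,-0.0174,-0.0358,0,0.06],[0,-0.0174,-0.0358,0,0.06],[0,0,0,1.7,0.06]],
  ],
)

```text
time: 8.62
tool_pos: [575.4, -332.7, 181.3]
tcp_rot: [-2.366, 1.552, -0.681]
contact_force: [-1.2, 0.7, -1.0]
grip_width: 59.9
```

```bash
python3 - <<'E'
from h import *
rep((572,-318.8,39),96.3)
E
```

```text
t 8.62 p [ 575.4 -332.7  181.3] F [-1.2  0.7 -1. ] w 59.9 q [-0.64  0.62  1.18 -0.    1.32 -2.32]
R [[0.015, -0.993, -0.114], [-0.012, -0.114, 0.993], [-1.0, -0.013, -0.013]] jaw deg 96.56
shift tool mm [142.    3.7  16.1]
need world ccw -0.26 -> turn about tool x 0.26
```

>>> send_rows(
  commands=[
    [[0.03,0.004,0.01,0,0.06],[0.03,0,0.006,0,0.06],[0.03,0,0,0,0.06],[0.015,0,0,0,0.06],[0,0,0,0,0.06]],
  ],
)

```text
time: 9.03
tool_pos: [571.1, -333.5, 68.2]
tcp_rot: [-2.475, 1.547, -0.803]
contact_force: [-0.0, 0.2, -0.2]
grip_width: 59.9
```

```bash
python3 - <<'E'
from h import *
rep((572,-318.8,39),96.3)
E
```

```text
t 9.03 p [ 571.1 -333.5   68.2] F [-0.   0.2 -0.2] w 59.9 q [-0.64  0.72  1.33 -0.    1.07 -2.31]
R [[0.017, -0.995, -0.101], [-0.017, -0.102, 0.995], [-1.0, -0.015, -0.019]] jaw deg 95.82
shift tool mm [29.  -2.  15.1]
need world ccw 0.48 -> turn about tool x -0.48
```

>>> send_rows(
  commands=[
    [[0,-0.002,0.008,0,0.06],[0,0,0.007,0,0.06],[0,0,0,0,0.06]],
  ],
)

```text
time: 9.28
tool_pos: [570.9, -320.7, 67.5]
tcp_rot: [-2.502, 1.548, -0.833]
contact_force: [0.2, 0.2, 0.2]
grip_width: 59.8
```

```bash
python3 - <<'E'
from h import *
rep((572,-318.8,39),96.3)
E
```

```text
t 9.28 p [ 570.9 -320.7   67.5] F [0.2 0.2 0.2] w 59.8 q [-0.63  0.71  1.35 -0.01  1.06 -2.29]
R [[0.016, -0.995, -0.098], [-0.017, -0.098, 0.995], [-1.0, -0.014, -0.019]] jaw deg 95.61
shift tool mm [28.4 -0.8  2.3]
need world ccw 0.69 -> turn about tool x -0.69
```

>>> send_rows(
  commands=[
    [[0.015,-0.001,0.002,-0.7,0.06],[0.012,0,0.0005,0,0.05],[0.001,0,0,0,0.05],[0,0,0,0,0.05]],
  ],
)

```text
time: 9.62
tool_pos: [575.3, -319.9, 44.6]
tcp_rot: [-2.46, 1.537, -0.777]
contact_force: [0.4, 0.5, -0.1]
grip_width: 50.3
```

```bash
python3 - <<'E'
from h import *
rep((572,-318.8,39),96.3)
s=cap('side','s4.png')
cv2.imwrite('pics/a6.png',cv2.resize(s['color'][190:310,210:330],(600,600)))
E
```

```text
t 9.62 p [ 575.3 -319.9   44.6] F [ 0.4  0.5 -0.1] w 50.3 q [-0.62  0.74  1.37 -0.01  1.   -2.3 ]
R [[0.024, -0.993, -0.111], [-0.024, -0.112, 0.993], [-0.999, -0.021, -0.026]] jaw deg 96.39
shift tool mm [5.5 3.3 1.6]
need world ccw -0.09 -> turn about tool x 0.09
```

View pics/a6.png

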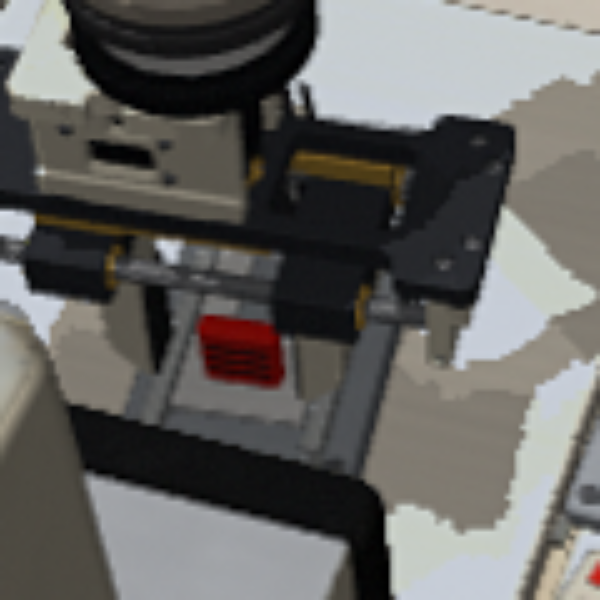

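>>> send_rows(
  commands=[
    [[0.002,0.0015,0.001,0,0.05],[0.002,0.0015,0.0005,0,0.05],[0,0,0,0,0.05]],
  ],
)

```text
time: 9.92
tool_pos: [572.8, -319.4, 42.3]
tcp_rot: [-2.449, 1.534, -0.767]
contact_force: [0.2, -0.5, -0.0]
grip_width: 49.8
```

```bash
python3 - <<'E'
from h import *
rep((572,-318.8,39),96.3)
E
```

```text
t 9.92 p [ 572.8 -319.4   42.3] F [ 0.2 -0.5 -0. ] w 49.8 q [-0.62  0.74  1.38 -0.01  0.99 -2.3 ]
R [[0.027, -0.993, -0.111], [-0.026, -0.112, 0.993], [-0.999, -0.024, -0.028]] jaw deg 96.38
shift tool mm [3.3 0.8 0.8]
need world ccw -0.08 -> turn about tool x 0.08
```

>>> send_rows(
  commands=[
    [[0.003,0.0005,0.001,0,0.05],[0.001,0,0,0,0.04],[0,0,0,0,0.02],[0,0,0,0,0.02],[0,0,0,0,0.02],[0,0,0,0,0.02]],
  ],
)

```text
time: 10.42
tool_pos: [572.2, -318.3, 38.6]
tcp_rot: [-2.43, 1.534, -0.748]
contact_force: [-0.3, -2.3, -0.4]
grip_width: 29.8
```

```bash
python3 - <<'E'
from h import *
rep((572,-318.8,39),96.3)
E
```

```text
t 10.42 p [ 572.2 -318.3   38.6] F [-0.3 -2.3 -0.4] w 29.8 q [-0.62  0.74  1.39 -0.01  0.98 -2.3 ]
R [[0.027, -0.994, -0.11], [-0.025, -0.111, 0.994], [-0.999, -0.024, -0.028]] jaw deg 96.34
shift tool mm [-0.4  0.3 -0.4]
need world ccw -0.04 -> turn about tool x 0.04
```

>>> send_rows(
  commands=[
    [[-0.0001,0.003,0,0,0.02],[-0.0001,0.004,0,0,0.02],[-0.0001,0.004,0,0,0.02],[-0.0001,0.004,0,0,0.02],[-0.0001,0.004,0,0,0.02],[-0.0001,0.004,0,0,0.02],[-0.0001,0.003,0,0,0.02]],
  ],
)

```text
time: 11.0
tool_pos: [545.1, -321.6, 38.6]
tcp_rot: [-2.395, 1.532, -0.713]
contact_force: [2.3, -0.3, -1.6]
grip_width: 29.8
```

```bash
python3 - <<'E'
from h import *
rep((474.9+64*np.cos(.11),-329.6+64*np.sin(.11),39),96.3)
E
```

```text
t 11.0 p [ 545.1 -321.6   38.6] F [ 2.3 -0.3 -1.6] w 29.8 q [-0.65  0.71  1.46 -0.    0.93 -2.33]
R [[0.03, -0.993, -0.11], [-0.026, -0.111, 0.993], [-0.999, -0.027, -0.029]] jaw deg 96.34
shift tool mm [-0.6  6.6 -0.3]
need world ccw -0.04 -> turn about tool x 0.04
```

>>> send_rows(
  commands=[
    [[-0.0001,0.003,0,0,0.02],[-0.0001,0.003,0,0,0.02],[-0.0001,0.003,0,0,0.02]],
  ],
)

```text
time: 11.25
tool_pos: [539.3, -322.4, 39.0]
tcp_rot: [-2.275, 1.524, -0.595]
contact_force: [21.8, 3.1, -13.1]
grip_width: 29.6
```

```bash
python3 - <<'E'
from h import *
rep((474.9+64*np.cos(.11),-329.6+64*np.sin(.11),39),96.3)
E
```

```text
t 11.25 p [ 539.3 -322.4   39. ] F [ 21.8   3.1 -13.1] w 29.6 q [-0.66  0.69  1.49  0.    0.91 -2.34]
R [[0.039, -0.993, -0.108], [-0.026, -0.109, 0.994], [-0.999, -0.036, -0.03]] jaw deg 96.23
shift tool mm [-0.1  0.8 -0.1]
need world ccw 0.07 -> turn about tool x -0.07
```

>>> send_rows(
  commands=[
    [[0,0,0,0,0.05],[0,0,0,0,0.05],[0,0,0,0,0.05],[0,0,0,0,0.05],[-0.01,0,0,0,0.05],[-0.02,0,0,0,0.05],[-0.03,0,0,0,0.05],[-0.03,0,0,0,0.05],[-0.03,0,0,0,0.05],[-0.03,0,0,0,0.05]],
  ],
)

```text
time: 12.08
tool_pos: [527.7, -316.3, 189.7]
tcp_rot: [-2.314, 1.542, -0.635]
contact_force: [0.5, 0.1, 0.4]
grip_width: 50.0
```

```bash
python3 - <<'E'
from h import *
rep((535.2,-139.8,190),90)
E
```

```text
t 12.08 p [ 527.7 -316.3  189.7] F [0.5 0.1 0.4] w 50.0 q [-0.66  0.52  1.35  0.    1.25 -2.34]
R [[0.024, -0.994, -0.108], [-0.017, -0.109, 0.994], [-1.0, -0.022, -0.02]] jaw deg 96.23
shift tool mm [ -3.2 -26.7 174.6]
need world ccw -6.23 -> turn about tool x 6.23
```

>>> send_rows(
  commands=[
    [[0,-0.004,0.02,0,0.06],[0,-0.004,0.028,0,0.06],[0,-0.004,0.028,0,0.06],[0,-0.004,0.028,0,0.06],[0,-0.004,0.028,0,0.06],[0,-0.004,0.02,3,0.06],[0,0,0.01,3,0.06],[0,0,0,0,0.06]],
  ],
)

```text
time: 12.75
tool_pos: [535.6, -151.3, 203.9]
tcp_rot: [-2.233, 1.517, -0.667]
contact_force: [0.1, 0.5, -0.1]
grip_width: 59.7
```

```bash
python3 - <<'E'
from h import *
rep((535.2,-139.8,100),90)
t=cap('top','t5.png');s=cap('side','s5.png')
cv2.imwrite('pics/a7.png',np.hstack([cv2.resize(t['color'][170:310,230:410],(450,350)),cv2.resize(s['color'][195:295,230:310],(320,350))]))
E
```

```text
t 12.75 p [ 535.6 -151.3  203.9] F [ 0.1  0.5 -0.1] w 59.7 q [-0.4   0.39  1.52 -0.02  1.18 -1.96]
R [[0.043, -0.999, 0.006], [-0.034, 0.005, 0.999], [-0.999, -0.043, -0.033]] jaw deg 89.66
shift tool mm [103.3   4.9  14.9]
need world ccw 0.34 -> turn about tool x -0.34
```

View pics/a7.png

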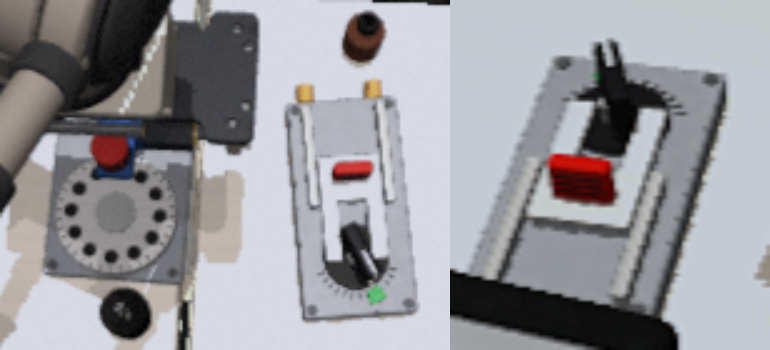

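```bash
python3 - <<'E'
from h import *
t=cv2.imread('pics/t5.png');d=cap('top')
d0=cv2.imread('pics/top0.png')
for im in (d0,t):
    h=cv2.cvtColor(im,cv2.COLOR_BGR2HSV);m=np.zeros((480,640),bool);m[205:260,350:395]=True
    k=m&(h[...,1]>150)&(h[...,2]>60)&((h[...,0]<8)|(h[...,0]>172));v,u=np.nonzero(k);p=onz(d,u.mean(),v.mean(),58)
    print(u.mean(),v.mean(),len(u),p,'dist from axis along block y',(p[:2]-[474.9,-329.6])@[np.cos(.11),np.sin(.11)])
cv2.imwrite('pics/a8.png',cv2.resize(t[230:305,350:410],(600,750))[:600] if 0 else cv2.resize(t[235:300,350:402],(480,600),interpolation=2))
E
```

```text
368.9117647058824 220.69117647058823 68 [ 570.88498682 -318.12810043   58.        ] dist from axis along block y 96.66422860506806
370.25333333333333 237.30666666666667 75 [ 538.00804593 -321.58077635   58.        ] dist from axis along block y 63.606963832469674
```

View pics/a8.png

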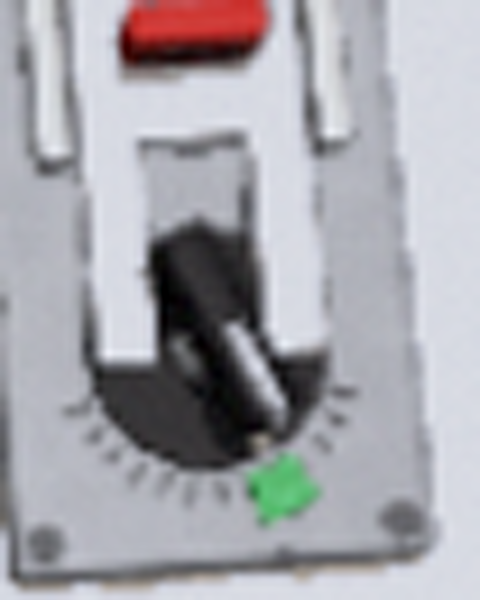

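>>> send_rows(
  commands=[
    [[-0.03,0.002,0.005,0,0.06],[-0.03,0.002,0.005,0,0.06],[0,0,0.002,0,0.06],[0,0,0,0,0.06]],
  ],
)

```text
time: 13.23
tool_pos: [528.2, -144.4, 264.0]
tcp_rot: [-2.293, 1.518, -0.728]
contact_force: [-0.6, -0.3, -0.6]
grip_width: 59.5
```

```bash
python3 - <<'E'
from h import *
rep((535.2,-139.8,100),90)
E
```

```text
t 13.23 p [ 528.2 -144.4  264. ] F [-0.6 -0.3 -0.6] w 59.5 q [-0.4   0.33  1.44 -0.02  1.32 -1.96]
R [[0.039, -0.999, 0.006], [-0.035, 0.004, 0.999], [-0.999, -0.039, -0.035]] jaw deg 89.68
shift tool mm [163.9  -0.5  10.3]
need world ccw 0.32 -> turn about tool x -0.32
```

>>> send_rows(
  commands=[
    [[0.01,0,0.003,0,0.06],[0.02,0,0.003,0,0.06],[0.02,0,0.002,0,0.06],[0.02,0,0.001,0,0.06],[0.02,0,0,0,0.06],[0.02,0,0,0,0.06],[0.015,0,0,0,0.06],[0.01,0,0,0,0.06],[0.005,0,0,0,0.06],[0,0,0,0,0.06]],
  ],
)

```text
time: 14.07
tool_pos: [526.9, -144.2, 102.6]
tcp_rot: [-2.472, 1.532, -0.91]
contact_force: [0.3, 0.4, -0.5]
grip_width: 60.0
```

```bash
python3 - <<'E'
from h import *
rep((536,-140.5,79),90)
E
```

```text
t 14.07 p [ 526.9 -144.2  102.6] F [ 0.3  0.4 -0.5] w 60.0 q [-0.4   0.49  1.66 -0.02  0.95 -1.95]
R [[0.024, -1.0, 0.009], [-0.03, 0.008, 1.0], [-0.999, -0.024, -0.03]] jaw deg 89.5
shift tool mm [23.7 -8.5  4.5]
need world ccw 0.5 -> turn about tool x -0.5
```

>>> send_rows(
  commands=[
    [[0.004,-0.003,0.002,-0.5,0.06],[0.006,-0.003,0.002,0,0.06],[0.006,-0.002,0.001,0,0.06],[0.005,0,0,0,0.06],[0.002,0,0,0,0.06],[0,0,0,0,0.06]],
  ],
)

```text
time: 14.57
tool_pos: [536.8, -140.0, 77.4]
tcp_rot: [-2.468, 1.531, -0.896]
contact_force: [-0.2, 0.4, -0.6]
grip_width: 60.0
```

```bash
python3 - <<'E'
from h import *
rep((535.7,-140.4,79),90)
s=cap('side','s6.png');t=cap('top')
cv2.imwrite('pics/a9.png',np.hstack([cv2.resize(s['color'][190:320,300:430],(400,400)),cv2.resize(t['color'][190:300,220:330],(400,400))]))
E
```

```text
t 14.57 p [ 536.8 -140.    77.4] F [-0.2  0.4 -0.6] w 60.0 q [-0.38  0.54  1.66 -0.02  0.9  -1.94]
R [[0.025, -1.0, -0.001], [-0.031, -0.002, 1.0], [-0.999, -0.025, -0.031]] jaw deg 90.05
shift tool mm [-1.6  1.1 -0.4]
need world ccw -0.05 -> turn about tool x 0.05
```

View pics/a9.png

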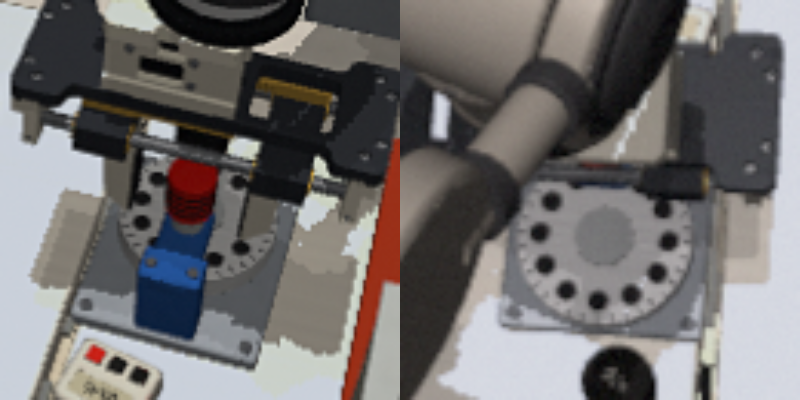

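Fingers straddle the red knob. Close on it.

>>> send_rows(
  commands=[
    [[-0.001,0.001,0,0,0.05],[0,0,0,0,0.035],[0,0,0,0,0.018],[0,0,0,0,0.018],[0,0,0,0,0.018],[0,0,0,0,0.018],[0,0,0,0,0.018]],
  ],
)

```text
time: 15.25
tool_pos: [536.3, -139.7, 80.6]
tcp_rot: [-2.409, 1.529, -0.837]
contact_force: [1.1, -1.7, -0.6]
grip_width: 27.7
```

```bash
python3 - <<'E'
from h import *
rep((535.7,-140.4,79),90)
E
```

```text
t 15.25 p [ 536.3 -139.7   80.6] F [ 1.1 -1.7 -0.6] w 27.7 q [-0.38  0.53  1.66 -0.02  0.91 -1.94]
R [[0.028, -1.0, -0.0], [-0.031, -0.001, 1.0], [-0.999, -0.028, -0.031]] jaw deg 90.01
shift tool mm [ 1.6  0.7 -0.6]
need world ccw -0.01 -> turn about tool x 0.01
```

>>> send_rows(
  commands=[
    [[-0.002,-0.0001,-0.0001,0,0.018],[-0.003,-0.0001,-0.0001,0,0.018],[-0.003,-0.0001,-0.0001,0,0.018],[-0.003,-0.0001,-0.0001,0,0.018],[-0.003,-0.0001,-0.0001,0,0.018],[-0.003,-0.0001,-0.0001,0,0.018]],
  ],
)

```text
time: 15.75
tool_pos: [536.3, -139.8, 96.2]
tcp_rot: [-2.425, 1.532, -0.855]
contact_force: [3.4, -0.9, -9.0]
grip_width: 27.5
```

```bash
python3 - <<'E'
from h import *
rep((535.9,-139.9,102.6),90)
E
```

```text
t 15.75 p [ 536.3 -139.8   96.2] F [ 3.4 -0.9 -9. ] w 27.5 q [-0.38  0.51  1.65 -0.02  0.95 -1.94]
R [[0.026, -1.0, 0.0], [-0.029, -0.0, 1.0], [-0.999, -0.026, -0.029]] jaw deg 89.98
shift tool mm [-6.4  0.2 -0.3]
need world ccw 0.02 -> turn about tool x -0.02
```

>>> send_rows(
  commands=[
    [[-0.003,-0.0001,-0.0001,0,0.018],[-0.003,-0.0001,-0.0001,0,0.018],[-0.002,0,0,0,0.018]],
  ],
)

```text
time: 16.0
tool_pos: [536.1, -139.7, 103.1]
tcp_rot: [-2.436, 1.533, -0.865]
contact_force: [10.4, -3.0, -29.8]
grip_width: 27.7
```

```bash
python3 - <<'E'
from h import *
rep((535.9,-139.9,102.6),90)
E
```

```text
t 16.0 p [ 536.1 -139.7  103.1] F [ 10.4  -3.  -29.8] w 27.7 q [-0.38  0.51  1.64 -0.02  0.96 -1.94]
R [[0.024, -1.0, 0.001], [-0.029, -0.0, 1.0], [-0.999, -0.024, -0.029]] jaw deg 89.97
shift tool mm [ 0.5  0.2 -0.2]
need world ccw 0.03 -> turn about tool x -0.03
```

>>> send_rows(
  commands=[
    [[-0.001,0,0,0,0.018],[-0.001,0,0,0,0.018]],
  ],
)

```text
time: 16.17
tool_pos: [536.1, -139.7, 103.0]
tcp_rot: [-2.439, 1.534, -0.869]
contact_force: [7.1, -3.0, -16.5]
grip_width: 27.3
```

```bash
python3 - <<'E'
from h import *
rep()
s=cap('side','s7.png')
for i in range(6): t=cap('top')
rep()
s=cap('side','s8.png')
cv2.imwrite('pics/t8.png',t['color'])
cv2.imwrite('pics/b1.png',np.hstack([cv2.resize(s['color'][190:320,300:430],(400,400)),cv2.resize(t['color'][170:310,240:400],(400,350)).repeat(1,0) if 0 else cv2.resize(t['color'][170:310,260:400],(400,400))]))
E
```

```text
t 16.17 p [ 536.1 -139.7  103. ] F [  7.1  -3.  -16.5] w 27.3 q [-0.38  0.51  1.64 -0.02  0.97 -1.94]
R [[0.024, -1.0, 0.001], [-0.028, 0.0, 1.0], [-0.999, -0.024, -0.028]] jaw deg 89.96
t 16.52 p [ 536.1 -139.6  102.9] F [  8.   -2.7 -17.8] w 27.4 q [-0.38  0.51  1.64 -0.02  0.97 -1.94]
R [[0.024, -1.0, 0.001], [-0.028, 0.0, 1.0], [-0.999, -0.024, -0.028]] jaw deg 89.96
```

View pics/b1.png

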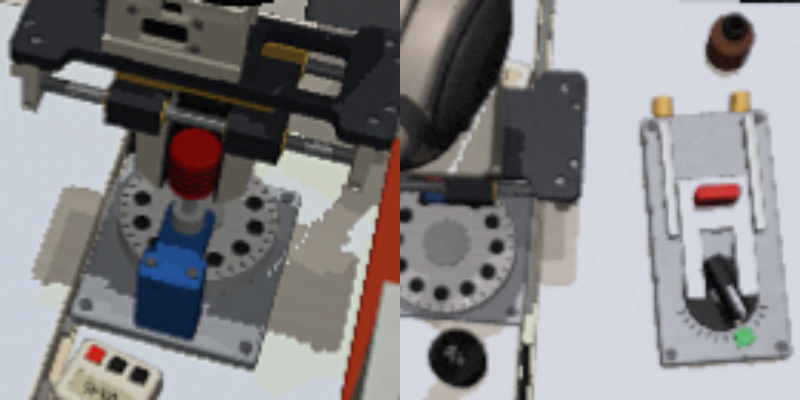

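```bash
python3 - <<'E'
from h import *
a=cv2.imread('pics/t8.png');b=cv2.imread('pics/top0.png');a2=cv2.imread('pics/s8.png');b2=cv2.imread('pics/side0.png')
print('bottle diff',cv2.absdiff(a,b)[172:200,362:388].mean(),'timer side diff',cv2.absdiff(a2,b2)[295:334,316:355].mean(),'can diff',cv2.absdiff(a,b)[284:308,268:293].mean())
print(np.round(monitor.get_obs()['contact_force'],1),monitor.get_obs()['tool_pos'])
from plant import close_job
print(close_job())
E
```

```text
bottle diff 14.417582417582418 timer side diff 18.632040324348015 can diff 11.483333333333333
[  6.7  -2.1 -18.6] [ 536.09364611 -139.64102591  102.94826708]
the job is handed in; nothing more can be done
None
```

```bash
python3 - <<'E'
import cv2,numpy as np
a=cv2.imread('pics/t8.png');b=cv2.imread('pics/top0.png');a2=cv2.imread('pics/s8.png');b2=cv2.imread('pics/side0.png')
f=lambda x,r:cv2.resize(x[r[0]:r[1],r[2]:r[3]],(200,200))
print(np.mean(cv2.absdiff(a,b)[300:330,400:450]))
for n,A,B,r in (('bottle',a,b,(168,204,358,394)),('can',a,b,(280,312,264,296)),('timer',a2,b2,(290,336,312,358)),('bolt',a,b,(280,300,380,400))):
    g=lambda x:cv2.cvtColor(x[r[0]:r[1],r[2]:r[3]],6).astype(np.float32)
    print(n,cv2.phaseCorrelate(g(B),g(A)))
cv2.imwrite('pics/c.png',np.vstack([np.hstack([f(x,r) for x,r in ((p,(168,204,358,394)),(p,(280,312,264,296)),(q,(290,336,312,358)))]) for p,q in((b,b2),(a,a2))]))
E
```

```text
19.659777777777776
bottle ((-0.11470050706071433, -0.0438089605176728), 0.9595273486626001)
can ((0.16682429213332028, -0.28023652858839654), 0.9866175162605941)
timer ((-0.01958740574260176, 0.00587282628004715), 0.9983768405703207)
bolt ((-0.315039466461446, 0.12898443158409556), 1.0285053420066834)
```

View pics/c.png

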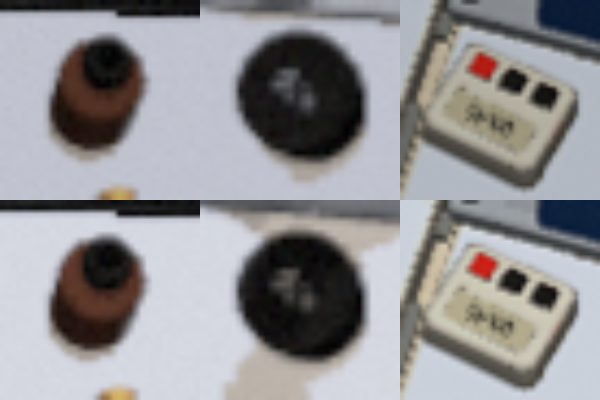

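The job is done in the order asked and handed in at about 16.5 s, with the gripper still holding the plunger at its upper stop.

- **Knob:** I turned it about 83° counterclockwise. The picture taken after I let go put the pointer at 210–211° and the mark at 209–211°, so the setting is within about 2° (10° allowed). The pictures taken after the fork was slid, and at the end, show the pointer still on the mark.
- **Lock fork:** I gripped the red tab and drew it about 33 mm until it met the stop at about 22 N. The picture then put the tab 63.6 mm from the knob axis (64 mm when home).
- **Plunger:** I lifted it about 22 mm. On the way the pull matched the spring (9 N at 15.6 mm), and at the end it held steady at about 18 N. That is above the spring's 10.6 N, so it is against the stop. The last picture shows the red knob raised.
- **Bystanders:** my raw brightness check on the bottle, can and timer, run just before hand-in, came out non-zero (11 to 19). I handed in before resolving it. Checked afterwards on the saved pictures, bare worktop differs just as much (20), so it is a lighting change. Their positions match the start to within 0.35 pixel, no more than a fixed bolt's apparent shift, so they have not moved.
- **What was off:** the tool drifted to about 2° of tilt over the rows, which the interface could not correct. Several rows undershot or overshot, and I corrected them before each grip.

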